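# Load a core on the label rewinder and hold its splined hub home

### The job

Get the label rewinder ready for a new roll: slip the brown cardboard core over the steel mandrel so that it stands on the turntable, and let go of it. Then take the orange hub out of its grey stand by the grip bar, turn it so that its cross-shaped stem meshes with the cross-shaped socket in the mandrel's top, and push it fully home against the spring pin until its flange sits flush on the mandrel. Finish still holding the hub by its bar and pressing it home (the pin pushes it out again if you let go), and leave the other things on the desk where they are.

Things in the scene. Friction and masses are not known exactly. Their poses are not given: they have to be found in the camera images.
- mandrel_top (a point): Centre of the top face of the rewinder's upright steel mandrel, 138 mm above the desk. z up; x and y run along the arms of the cross-shaped socket cut into this face and turn with the turntable. The mandrel fits in a 37 mm circle and stands 70 mm above the turntable. Socket arms: 25 mm long tip to tip, 8.5 mm wide, 45 mm deep. A red 8 mm spring pin stands in its centre, 20 mm below the face.
- rewinder: White label rewinder housing 200 x 200 mm, 60 mm high, fixed to the desk at a place and yaw that differ each time; origin at the centre of its underside, below the mandrel's axis. On it the aluminium turntable, 144 mm across, its top 68 mm above the desk, with two black marks in line with the socket's x.
- turntable (a joint): Angle of turntable and mandrel about vertical in rad, counterclockwise from above, 0 when the socket's x lies along the housing's x. 0.1 N m of friction: it stays as found.
- ejector (a joint): Travel in m of the red spring pin in the socket: 0 is up (its rest), 0.010 when the hub is fully home (end of travel 0.012). Pushing it down takes 5 N at the start and 10 N at 0.010.
- hub: Orange plastic hub, 0.08-0.17 kg, upright in the stand at any yaw. Origin: centre of the flange's underside, z up. Flange 54 mm across, 6 thick; above it a grip bar 50 long (along x), 16 wide (along y), from 6 to 48 mm above the origin. Below, a steel stem 30 mm long, cross-shaped: arms along x and y, 22 mm tip to tip, 6 wide, foot rounded. It meshes in any of four quarter turns.
- stand: Grey plastic parking block 80 x 80 x 36 mm fixed to the desk, origin at the centre of its underside; the hub's stem hangs in a round 31 mm hole in its middle and the flange lies on its top.
- core: Brown cardboard core, about 0.04 kg: a tube open at both ends, 50 mm outside, 42.6 mm inside, 64 mm long, standing upright on the desk. Origin: centre of its lower end, z along the tube.
- core_center (a point): Middle of the cardboard core, on its axis, 32 mm above its lower end. Over the mandrel and standing on the turntable it is 38 mm below mandrel_top.
- small_core: Blue plastic tube 32 mm across and 64 mm high, too narrow for the mandrel; leave alone. Origin at the centre of its underside.
- label_roll: White label roll 100 mm across, 60 mm high, on its end; leave alone. Origin at the centre of its underside.
- tape_roll: Red ring of tape 84 mm across, 48 mm high, lying flat between robot and rewinder; leave alone. Origin at the centre of its underside.
- mug: Blue mug 80 mm across, 90 mm high; leave alone. Origin at the centre of its underside.
- stapler: Red and black stapler 140 mm long (along y), about 55 mm high, lying beside the rewinder; leave alone. Origin at the centre of its underside.
- knife: Yellow box cutter with its blade in, 150 mm long (along x), 22 mm wide, 19 mm high; leave alone. Origin at the centre of its underside.
Things that resemble listed ones, but are neither listed nor needed, are in the scene too. There is more than one size of the hub; the job needs the largest.

How it is judged:
By the outcome, as a careful person would: the job done as asked, in the order asked, and still so for the second after the job is handed in, while the arm keeps its last pose, push and grip.
It also fails if it takes over 56 s, if anything falls off the work surface, if the arm or the gripper's body presses on something with over 40 N, if the wrist force passes 120 N, or if a joint passes its speed limit or range.

### The arm

A 6-joint arm with a two-finger parallel gripper is mounted at the origin on the work surface. World frame = base frame: x ahead of the robot, y to its left, z up, the work surface at z = 0. Lengths are in m, angles in rad, forces in N, time in s.
With the tool pointing down it reaches from about 0.275 to 0.75 m from the base axis. Payload 10.2 kg.
Tool frame: the origin (TCP) lies on the centre line of the jaws, within the pads' length; the fingertips stand 25 mm ahead of it and the grasp point (between the pads) lies 6 mm ahead of it (ctrl.finger_overhang is the distance from the TCP to the fingertips, in m); x points along the fingers, y is the direction in which the jaws open and shut, and the axes are right-handed (so a half turn about x gives the same grasp; the last joint's range is limited). The gripper opens to 85 mm and grips with 20 to 120 N. Pads are 22 mm wide; open, the fingers measure 114 mm over their backs; the gripper's body (76 mm by 85 mm) begins 54 mm behind the grasp point. The pads swing forward as they close: fully open they stand 13 mm farther back than shut.
Start: joints at [-1.555, 0.313, 1.498, -0, 1.331, -0.223], TCP at [0.124, -0.51, 0.256] pointing down, gripper open.
Joint ranges: [-2.94, 2.94], [-0.97, 2.17], [0.19, 2.56], [-1.23, 4.37], [0.02, 3.11], [-2.88, 2.88]. Speed limits (rad/s): [2.39, 2.39, 3.01, 3.14, 3.14, 3.14].

### API

Orientations are given as a unit quaternion [w, x, y, z].
In Python, from bench import ctrl, gripper_to, kinematics, read_state, imaging gives the robot as it stands. Calls block until the motion is done:
- ctrl.move_pose(position, orientation): joint-space move of the TCP to a pose.
- ctrl.move_straight(position, feed=0.15, orientation=None): straight line of the TCP; orientation=None keeps the orientation; feed is the mean speed in m/s.
- ctrl.set_joints(angles): joint-space move.
- gripper_to(opening): opening from 0.0 (shut) to 1.0 (fully open); the grip force is fixed at half the most; returns when the fingers have stopped.
- ctrl.hold(seconds).
- kinematics.ik(position, orientation): joint angles nearest the present ones, or None.
- read_state(): the state.
- imaging.read_camera(name): name is "side" or "top" or "wrist"; returns a dict with "color" (384x512x3 uint8, blue, green, red), "depth" (384x512 float32, m along the optical axis (not along the pixel's ray), 0 where there is no reading), "fx", "fy", "cx", "cy" (pixels), "k1" (the pictures are not rectified: a ray, as slopes to the right and down, at radius r is drawn at 1 + k1 r^2 times it, then the intrinsics apply), "origin" and "orientation" of the camera in the world. Camera axes: x right, y down, z forward; pixel columns grow to the right and rows downward; lengths in m; the calibration is good to about 2 mm. A picture is of the moment at which its call begins.
A pose or a line that the arm cannot do raises ctrl.IKError and nothing moves.
- ctrl.sign_off(): hands the job in, once; it reports no verdict.
The state is a dict: "time": time; "q": joint angles; "qd": joint speeds; "joint_torque": joint torques, N m; "tool_pos": TCP position; "ee_rot": TCP orientation; "ft_force": force on the tool from outside, world axes, zero at the start; "ft_torque": the same for the moment, N m; "finger_gap": opening from 0.0 (shut) to 1.0 (fully open).
Only numpy, scipy, OpenCV 4.12 (cv2) and the standard library are available. Lean on these libraries where they do the work, as an engineer would, in place of code of your own. Each camera call takes 0.05 s, during which the arm holds its last target.

## Working session

There is one attempt and no reset: what is moved stays moved. The work goes in short steps, each a Python script; the robot and the scene stay as the last script left them, time stands still between calls to the robot, and variables do not carry over. Pictures are saved under pics/ and viewed, and the job is handed in when it is done.

```bash
ls; mkdir -p pics; cat > h.py <<'E'
import numpy as np, cv2
from scipy.spatial.transform import Rotation as R
from bench import ctrl, gripper_to, kinematics, read_state, imaging
def rot(q): return R.from_quat([q[1],q[2],q[3],q[0]])
def save(c,n,crop=None,s=1):
    im=c["color"]
    if crop: im=im[crop[1]:crop[3],crop[0]:crop[2]]
    cv2.imwrite("pics/"+n,cv2.resize(im,None,fx=s,fy=s,interpolation=cv2.INTER_CUBIC))
def ray(c,u,v):
    K=np.array([[c["fx"],0,c["cx"]],[0,c["fy"],c["cy"]],[0,0,1.]])
    x,y=(np.asarray(u,float)-c["cx"])/c["fx"],(np.asarray(v,float)-c["cy"])/c["fy"]
    a,b=x.copy(),y.copy()
    for _ in range(20):
        f=1+c["k1"]*(a*a+b*b); a,b=x/f,y/f
    return np.stack([a,b,np.ones_like(a)],-1)
def cloud(c):
    v,u=np.mgrid[:384,:512]
    P=ray(c,u,v)*c["depth"][...,None]
    W=P.reshape(-1,3)@rot(c["orientation"]).as_matrix().T+np.array(c["origin"])
    W=W.reshape(384,512,3); W[c["depth"]==0]=np.nan
    return W
def at_z(c,u,v,z):
    d=ray(c,u,v)@rot(c["orientation"]).as_matrix().T; o=np.array(c["origin"])
    return o+d*((z-o[2])/d[...,2])[...,None]
def down(yaw): # tool x down, jaw y-axis at yaw
    y=np.array([np.cos(yaw),np.sin(yaw),0]);x=np.array([0,0,-1.]);z=np.cross(x,y)
    q=R.from_matrix(np.stack([x,y,z],1)).as_quat(); return [q[3],q[0],q[1],q[2]]
E
python3 - <<'E'
from h import *
import pickle
for n in("side","top","wrist"):
    c=imaging.read_camera(n); pickle.dump(c,open(n+".pkl","wb")); save(c,n+"0.png",s=1.5)
    print(n,c["origin"],c["orientation"],c["fx"],c["k1"])
s=read_state();print(s["time"],s["tool_pos"],s["ee_rot"],s["finger_gap"],ctrl.finger_overhang,s["ft_force"])
E
```

```text
pics
side [ 0.35494512 -0.73136053  0.97857249] [-0.34977436  0.93035866 -0.10229509  0.04032833] 455.127258730905 -0.14760739118212485
top [ 0.22650416 -0.0057496   1.72471033] [ 0.07010393 -0.70419077  0.7041922  -0.05756869] 491.4897365520548 -0.10616604866680522
wrist [ 0.1916672  -0.49315503  0.37379043] [ 0.10891315  0.77888423 -0.61163451 -0.08590994] 303.6736943042696 -0.0816132574322743
0.15 [ 0.12416664 -0.50994277  0.25587999] [ 0.08388107  0.70211331  0.08455216 -0.70203404] 1.0033164258808216 0.025 [ 0.23142272  0.83742345 -0.53733389]
```

View pics/top0.png

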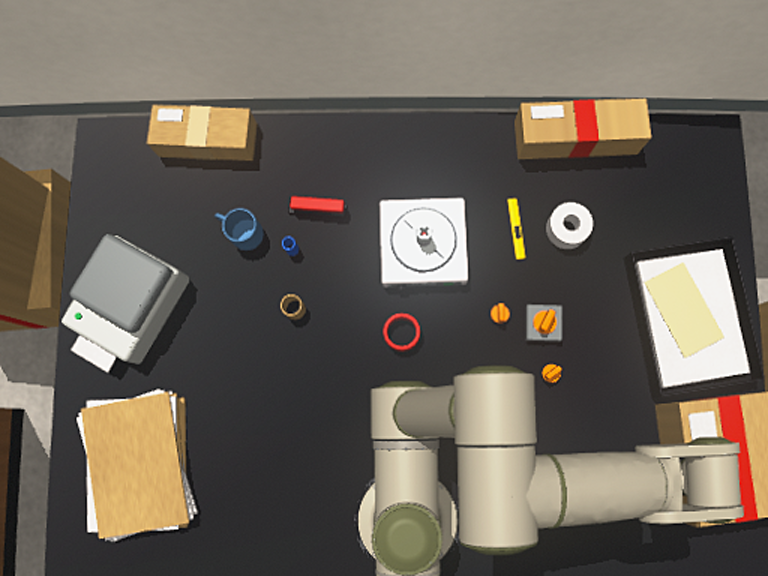

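View pics/side0.png

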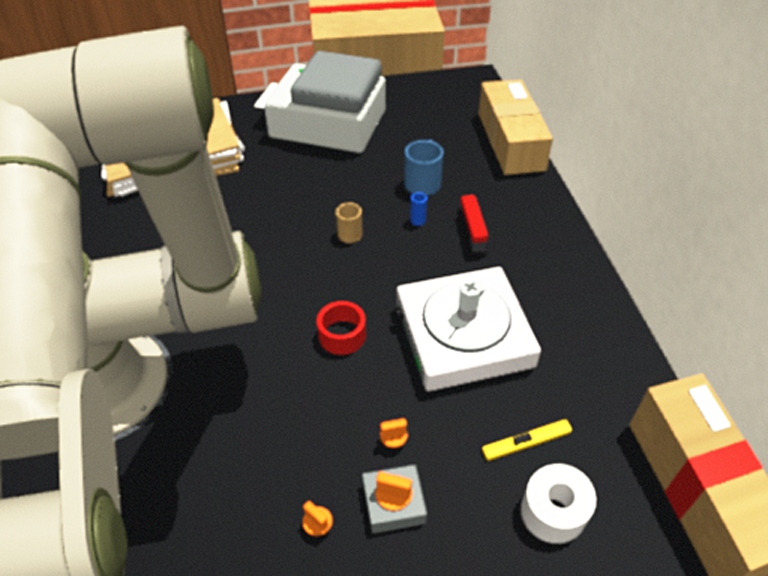

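View pics/wrist0.png

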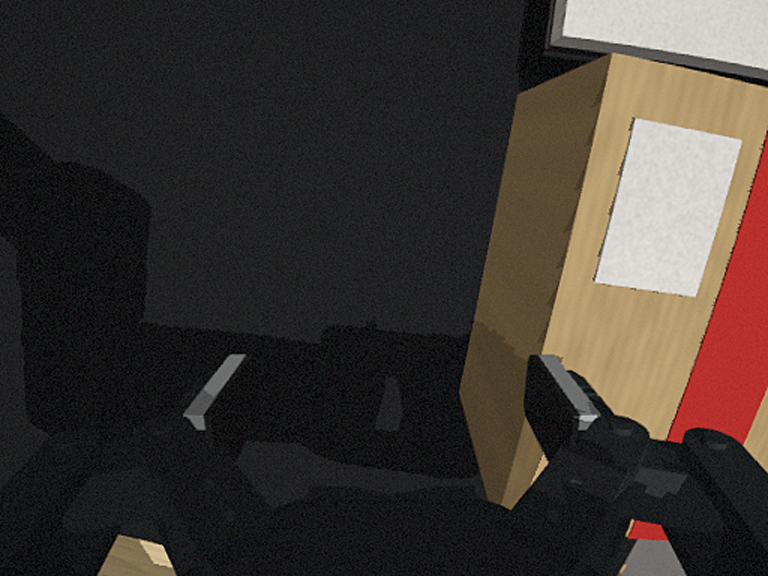

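Top view (1.5x px): the candidates for the hub are the orange knobs at (544,321) in the grey stand, (500,313) and (552,373), both smaller and loose on the desk. I choose the one in the stand. The candidates for the core are the brown tube (292,307) and the narrow blue tube (290,245). I choose the brown one. The mandrel is at (424,232). Next come a close crop and measurements.

```bash
python3 - <<'E'
from h import *
import pickle
T=pickle.load(open("top.pkl","rb"));S=pickle.load(open("side.pkl","rb"))
a=T["color"][185,:][:0]
def cr(c,u,v,r=32): return cv2.resize(c["color"][v-r:v+r,u-r:u+r],(256,256),interpolation=cv2.INTER_CUBIC)
row1=[cr(T,195,204),cr(T,363,214),cr(T,283,155)]
row2=[cr(S,232,148),cr(S,262,328),cr(S,313,200)]
cv2.imwrite("pics/crop1.png",np.vstack([np.hstack(row1),np.hstack(row2)]))
for n,c in(("top",T),("side",S)):
    W=cloud(c); hsv=cv2.cvtColor(c["color"],cv2.COLOR_BGR2HSV)
    z=W[...,2]
    def rep(name,m):
        p=W[m]; 
        if len(p)<5: print(n,name,len(p));return
        ctr=(p[:,:2].max(0)+p[:,:2].min(0))/2
        print(n,name,len(p),"mean",p.mean(0).round(4),"midbox",ctr.round(4),"ext",np.ptp(p[:,:2],0).round(4),"z",np.percentile(p[:,2],[2,50,98]).round(4))
    v,u=np.mgrid[:384,:512]
    box=lambda u0,v0,r:(abs(u-u0)<r)&(abs(v-v0)<r)
    cu=dict(top=dict(core=(195,204),hub=(363,214),man=(283,155)),side=dict(core=(232,148),hub=(262,328),man=(313,193)))[n]
    rep("core rim",box(*cu["core"],18)&(z>.058)&(z<.07))
    rep("core all",box(*cu["core"],18)&(z>.01)&(z<.075))
    rep("hub top",box(*cu["hub"],22)&(z>.078)&(z<.09))
    rep("flange",box(*cu["hub"],22)&(z>.037)&(z<.048)&(hsv[...,1]>150))
    rep("stand",box(*cu["hub"],24)&(z>.028)&(z<.04))
    rep("mandrel",box(*cu["man"],22)&(z>.13)&(z<.145))
    rep("tt",box(*cu["man"],60)&(z>.064)&(z<.073))
    rep("housing",box(*cu["man"],70)&(z>.055)&(z<.073))
    org=(hsv[...,0]>5)&(hsv[...,0]<22)&(hsv[...,1]>180)
    num,lab,st,ce=cv2.connectedComponentsWithStats(org.astype(np.uint8))
    for i in range(1,num):
        if st[i,4]>40:print("  orange",st[i],W[lab==i].mean(0).round(3),np.nanmax(W[lab==i][:,2]).round(3))
E
```

```text
top core rim 40 mean [0.4847 0.2656 0.063 ] midbox [0.4853 0.2657] ext [0.0425 0.0486] z [0.0582 0.063  0.0686]
top core all 123 mean [0.4845 0.266  0.044 ] midbox [0.4689 0.2725] ext [0.0796 0.0631] z [0.0119 0.0465 0.0677]
top hub top 65 mean [ 0.4479 -0.3145  0.0832] midbox [ 0.4489 -0.3148] ext [0.0445 0.0325] z [0.0782 0.0834 0.0888]
top flange 79 mean [ 0.4469 -0.3165  0.0417] midbox [ 0.4495 -0.3166] ext [0.0491 0.0501] z [0.0373 0.0417 0.0467]
top stand 362 mean [ 0.4487 -0.3142  0.0345] midbox [ 0.449  -0.3164] ext [0.0819 0.0822] z [0.0286 0.0344 0.0397]
top mandrel 59 mean [ 0.6371 -0.0376  0.1362] midbox [ 0.6376 -0.0379] ext [0.0318 0.0301] z [0.1311 0.1363 0.1423]
top tt 888 mean [ 0.6354 -0.0393  0.0673] midbox [ 0.5935 -0.0802] ext [0.2802 0.281 ] z [0.0641 0.0671 0.0722]
top housing 2614 mean [ 0.6361 -0.0386  0.0622] midbox [ 0.6813 -0.0432] ext [0.4559 0.4905] z [0.0553 0.0617 0.0714]
  orange [327 202  13  13 121] [ 0.47  -0.214  0.037] 0.066
  orange [356 207  15  15 182] [ 0.447 -0.314  0.058] 0.092
  orange [361 243  13  12 123] [nan nan nan] 0.069
side core ri
[... 383 characters left out ...]
box [ 0.4445 -0.3118] ext [0.0485 0.0664] z [0.0387 0.0429 0.0464]
side stand 747 mean [ 0.4452 -0.3242  0.0365] midbox [ 0.446  -0.3183] ext [0.0806 0.0825] z [0.0302 0.0367 0.0397]
side mandrel 114 mean [ 0.6366 -0.0398  0.1373] midbox [ 0.6374 -0.0392] ext [0.0328 0.034 ] z [0.1309 0.138  0.1414]
side tt 1689 mean [ 0.6336 -0.0464  0.0687] midbox [0.6377 0.0647] ext [0.1888 0.4013] z [0.0643 0.0689 0.0723]
side housing 4457 mean [ 0.6352 -0.0396  0.0635] midbox [0.6377 0.0752] ext [0.205  0.4343] z [0.056  0.0621 0.0717]
  orange [253 279  19  20 258] [ 0.469 -0.218  0.034] 0.063
  orange [251 317  23  23 355] [ 0.443 -0.327  0.057] 0.087
  orange [202 334  20  24 319] [nan nan nan] 0.065
```

View pics/crop1.png

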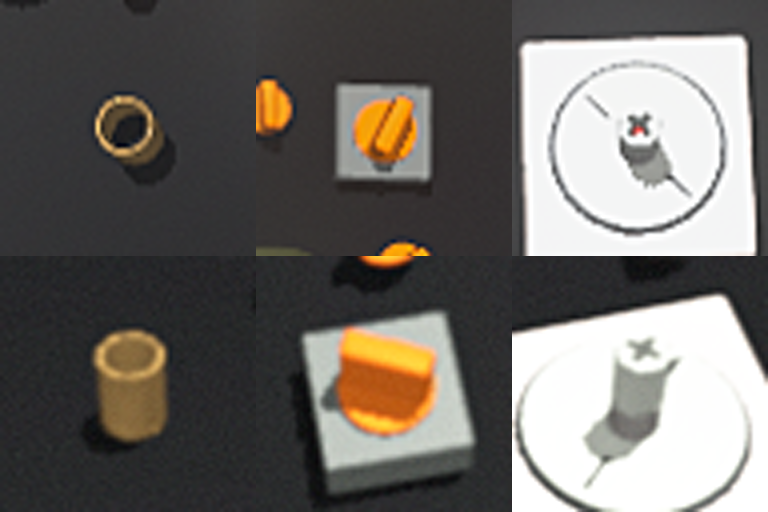

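The crops show the three candidates are the right ones: the open brown tube, the large hub in the stand with its stem in the hole, and the mandrel with the red pin. The measured heights agree with the given ones (core rim 63-64 mm, bar top 84 mm, mandrel 137 mm). On the way to the core I'll look at the hub and the mandrel with the wrist camera.

```bash
python3 - <<'E'
from h import *
import pickle
T=pickle.load(open("top.pkl","rb"));S=pickle.load(open("side.pkl","rb"));C=pickle.load(open("wrist.pkl","rb"))
v,u=np.mgrid[:384,:512]
for n,c,(a,b) in(("top",T,(363,214)),("side",S,(262,328))):
    W=cloud(c); p=W[(abs(u-a)<22)&(abs(v-b)<22)&(W[...,2]>.078)&(W[...,2]<.09)][:,:2].astype(np.float32)
    e=np.linalg.eigh(np.cov(p.T))[1][:,1]; print(n,"bar yaw",np.degrees(np.arctan2(e[1],e[0]))%180,cv2.minAreaRect(p))
# turntable marks: dark pixels inside 
W=cloud(T); g=cv2.cvtColor(T["color"],cv2.COLOR_BGR2GRAY); 
P=at_z(T,u,v,.068); d=np.hypot(P[...,0]-.637,P[...,1]+.0385)
m=(d<.064)&(d>.03)&(g<150); p=P[m]-[.637,-.0385,.068]
print(len(p)); ang=np.degrees(np.arctan2(p[:,1],p[:,0]));print(np.round(np.c_[ang,np.hypot(p[:,0],p[:,1])*1000,g[m]]).astype(int).tolist())
s=read_state(); Rt=rot(s["ee_rot"])
print("cam in tool",Rt.inv().apply(np.array(C["origin"])-s["tool_pos"]),"axes",(Rt.inv()*rot(C["orientation"])).as_matrix().round(3))
for yaw in np.radians(range(-180,180,15)):
    print(int(round(np.degrees(yaw))),[None if (q:=kinematics.ik(p,down(yaw))) is None else np.round(q,2)[[0,5]].tolist() for p in([.446,-.317,.25],[.637,-.0385,.25],[.637,-.0385,.19],[.485,.2655,.25])])
E
```

```text
top bar yaw 151.89974539406384 ((0.4492374062538147, -0.31518033146858215), (0.01561496127396822, 0.049861080944538116), 63.023685455322266)
side bar yaw 151.26788316230014 ((0.44620266556739807, -0.31829285621643066), (0.015748463571071625, 0.04794144630432129), 60.24662399291992)
15
[[44, 52, 145], [44, 47, 146], [43, 42, 139], [-131, 30, 147], [-135, 33, 126], [-131, 35, 145], [-144, 33, 146], [-140, 35, 117], [-136, 38, 64], [-132, 40, 143], [-169, 31, 143], [-163, 32, 148], [-158, 33, 146], [-152, 34, 140], [-136, 53, 148]]
cam in tool [-0.11789446 -0.00045678 -0.06958243] axes [[-0.    -0.275  0.961]
 [ 1.     0.     0.   ]
 [-0.001  0.961  0.275]]
-180 [[-0.83, 2.31], None, None, [0.29, -2.85]]
-165 [[-0.83, 2.05], [-0.24, 2.64], [-0.24, 2.64], None]
-150 [[-0.83, 1.79], [-0.24, 2.37], [-0.24, 2.37], None]
-135 [[-0.83, 1.52], [-0.24, 2.11], [-0.24, 2.11], [0.29, 2.65]]
-120 [[-0.83, 1.26], [-0.24, 1.85], [-0.24, 1.85], [0.29, 2.38]]
-105 [[-0.83, 1.0], [-0.24, 1.59], [-0.24, 1.59], [0.29, 2.12]]
-90 [[-0.83, 0.74], [-0.24, 1.33], [-0.24, 1.33], [0.29, 1.86]]
-75 [[-0.83, 0.48
[... 362 characters left out ...]
.29]]
15 [[-0.83, -1.09], [-0.24, -0.51], [-0.24, -0.51], [0.29, 0.03]]
30 [[-0.83, -1.36], [-0.24, -0.77], [-0.24, -0.77], [0.29, -0.23]]
45 [[-0.83, -1.62], [-0.24, -1.03], [-0.24, -1.03], [0.29, -0.5]]
60 [[-0.83, -1.88], [-0.24, -1.29], [-0.24, -1.29], [0.29, -0.76]]
75 [[-0.83, -2.14], [-0.24, -1.55], [-0.24, -1.55], [0.29, -1.02]]
90 [[-0.83, -2.4], [-0.24, -1.81], [-0.24, -1.81], [0.29, -1.28]]
105 [[-0.83, -2.66], [-0.24, -2.08], [-0.24, -2.08], [0.29, -1.54]]
120 [None, [-0.24, -2.34], [-0.24, -2.34], [0.29, -1.81]]
135 [None, [-0.24, -2.6], [-0.24, -2.6], [0.29, -2.07]]
150 [[-0.83, 2.83], [-0.24, -2.86], [-0.24, -2.86], [0.29, -2.33]]
165 [[-0.83, 2.57], None, None, [0.29, -2.59]]
```

```bash
python3 - <<'E'
from h import *
import pickle
for n,p,y in(("hub",[.447,-.317,.225],61.5),("man",[.637,-.0385,.28],44),("core",[.485,.2655,.205],90)):
    ctrl.move_pose(p,down(np.radians(y))); ctrl.hold(.2)
    s=read_state(); c=imaging.read_camera("wrist"); pickle.dump((s,c),open("w_%s.pkl"%n,"wb")); save(c,"w_%s.png"%n,s=1.5)
    print(n,s["time"],np.round(s["tool_pos"],4),np.round(s["q"],2),np.round(s["ft_force"],1))
E
python3 - <<'E'
import cv2,numpy as np
a=[cv2.resize(cv2.imread(f"pics/w_{n}.png"),(400,300)) for n in("hub","man","core")]
cv2.imwrite("pics/w3.png",np.vstack([np.hstack(a[:2]),np.hstack([a[2],a[2]*0])]))
E
```

```text
hub 1.8333 [ 0.4466 -0.3175  0.2251] [-0.83  0.39  1.48 -0.    1.28 -1.9 ] [ 0.2  0.5 -0.3]
man 3.375 [ 0.6368 -0.0395  0.2799] [-0.25  0.56  1.07 -0.    1.51 -1.01] [0.5 0.3 0.2]
core 4.9333 [0.4856 0.2648 0.2051] [ 0.29  0.42  1.49 -0.    1.24 -1.28] [ 0.3 -1.1  0. ]
```

View pics/w3.png

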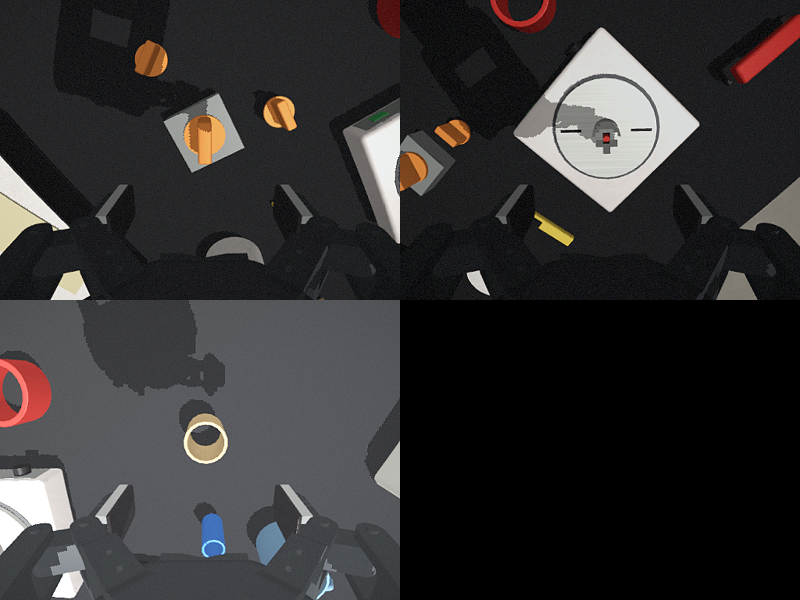

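The wrist pictures show the hub's bar at about (205,140) of 400x300, the mandrel's cross and red pin at (606,138) with the turntable marks level in the image, and the core's rim at (206,440). I'll refine these positions.

```bash
cat > meas.py <<'E'
from h import *
import pickle
def hsv(c): return cv2.cvtColor(c["color"],cv2.COLOR_BGR2HSV)
def rect(W,m):
    p=W[m][:,:2]; p=p[np.isfinite(p).all(1)]
    k=np.median(p,0); p=p[np.linalg.norm(p-k,axis=1)<.05]
    e=np.linalg.eigh(np.cov(p.T))[1][:,1]; n=np.array([-e[1],e[0]])
    f=lambda a:(np.percentile(a,1)+np.percentile(a,99))/2
    return (f(p@e)*e+f(p@n)*n).round(4), p.mean(0).round(4), np.degrees(np.arctan2(e[1],e[0]))%180, np.ptp(p@e).round(4),np.ptp(p@n).round(4),len(p)
E
python3 - <<'E'
from meas import *
v,u=np.mgrid[:384,:512]
s,c=pickle.load(open("w_hub.pkl","rb")); W=cloud(c); h=hsv(c); org=(h[...,0]>5)&(h[...,0]<24)&(h[...,1]>120)
near=np.hypot(W[...,0]-.447,W[...,1]+.317)<.045
m=org&near&(W[...,2]>.077); print("bar",rect(W,m),np.nanmedian(W[m][:,2]))
m2=org&near&(W[...,2]>.036)&(W[...,2]<.049);print("flange",rect(W,m2),np.nanmedian(W[m2][:,2]))
m3=~org&near&(W[...,2]>.03)&(W[...,2]<.04);print("stand z",np.nanmedian(W[m3][:,2]))
save(c,"c_hub.png",(205,120,325,220),4)
s,c=pickle.load(open("w_man.pkl","rb")); W=cloud(c)
m=(W[...,2]>.131)&(np.hypot(W[...,0]-.637,W[...,1]+.0385)<.03)
p=W[m]; (cx,cy),r=cv2.minEnclosingCircle(p[:,:2].astype(np.float32)); print("man top",cx,cy,r,p.mean(0),len(p),np.median(p[:,2]))
g=cv2.cvtColor(c["color"],cv2.COLOR_BGR2GRAY)
save(c,"c_man.png",(205,120,325,220),4)
P=at_z(c,u,v,.068); d=np.hypot(P[...,0]-.637,P[...,1]+.0385)
m=(d<.066)&(d>.032)&(g<70); q=P[m][:,:2]
e=np.linalg.eigh(np.cov(q.T))[1][:,1];print("marks",len(q),q.mean(0),np.degrees(np.arctan2(e[1],e[0]))%180)
a=q[(q-q.mean(0))@e>0];b=q[(q-q.mean(0))@e<0];print(a.mean(0),b.mean(0),(a.mean(0)+b.mean(0))/2,np.degrees(np.arctan2(*(a.mean(0)-b.mean(0))[::-1])))
s,c=pickle.load(open("w_core.pkl","rb")); W=cloud(c)
m=(W[...,2]>.058)&(np.hypot(W[...,0]-.485,W[...,1]-.2655)<.035); p=W[m]
(cx,cy),r=cv2.minEnclosingCircle(p[:,:2].astype(np.float32)); print("core",cx,cy,r,p.mean(0),len(p))
A=np.c_[2*p[:,:2],np.ones(len(p))];x=np.linalg.lstsq(A,(p[:,:2]**2).sum(1),rcond=None)[0];print("fit",x[:2],np.sqrt(x[2]+x[0]**2+x[1]**2))
E
python3 -c "
import cv2,numpy as np
a=[cv2.imread(f'pics/c_{n}.png') for n in('hub','man')]
cv2.imwrite('pics/c2.png',cv2.resize(np.hstack(a),(800,333)))"
```

```text
bar (array([ 0.4469, -0.3176]), array([ 0.4464, -0.3165]), np.float64(153.3943512843925), np.float64(0.0502), np.float64(0.0875), 986) 0.08423642683870519
flange (array([ 0.4461, -0.3168]), array([ 0.446 , -0.3164]), np.float64(62.26711020916149), np.float64(0.0537), np.float64(0.0512), 1308) 0.042423522285104154
stand z 0.03642042904058487
man top 0.6309933066368103 -0.030984528362751007 0.027587510645389557 [ 0.62785937 -0.0285824   0.33169468] 13358 0.34301839407174495
marks 151 [ 0.63833027 -0.03866596] 44.949680899627026
[ 0.60388749 -0.07303454] [ 0.67416939 -0.00290406] [ 0.63902844 -0.0379693 ] -135.0617910895671
core 0.47731319069862366 0.2655501663684845 0.03323463350534439 [0.47109664 0.26549452 0.25841928] 16560
fit [0.47276471 0.26552883] 0.018788565956971186
```

View pics/c2.png

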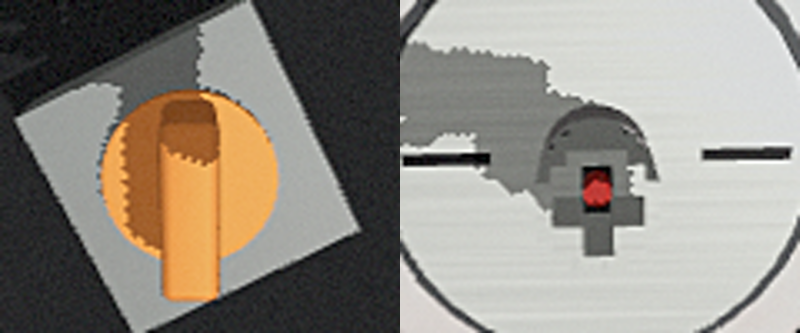

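```bash
python3 - <<'E'
from meas import *
v,u=np.mgrid[:384,:512]
def fit(p):
    A=np.c_[2*p[:,:2],np.ones(len(p))];x=np.linalg.lstsq(A,(p[:,:2]**2).sum(1),rcond=None)[0];return x[:2].round(4),np.sqrt(x[2]+x[0]**2+x[1]**2).round(4)
s,c=pickle.load(open("w_hub.pkl","rb")); W=cloud(c); h=hsv(c); org=(h[...,0]>5)&(h[...,0]<24)&(h[...,1]>120)
near=np.hypot(W[...,0]-.447,W[...,1]+.317)<.045
m=org&near&(W[...,2]>.079)&(W[...,2]<.089); print("bar",rect(W,m), cv2.minAreaRect(W[m][:,:2].astype(np.float32)))
s,c=pickle.load(open("w_man.pkl","rb")); W=cloud(c); g=cv2.cvtColor(c["color"],cv2.COLOR_BGR2GRAY)
near=(np.hypot(W[...,0]-.637,W[...,1]+.0385)<.03)
m=(W[...,2]>.131)&(W[...,2]<.145)&near
p=W[m]; print("man top",cv2.minEnclosingCircle(p[:,:2].astype(np.float32)),len(p),np.median(p[:,2]))
P=at_z(c,u,v,.138)
# cross opening: pixels with depth below face, or dark, inside face circle
e=np.array([np.cos(np.pi/4),np.sin(np.pi/4)]);n=np.array([-e[1],e[0]])
q=(P[...,:2]-[.637,-.0385]);a=(q@e)*1000;b=(q@n)*1000
hh=hsv(c)
dark=((g<150)|(hh[...,1]>120))&(np.hypot(a,b)<15.5)
ys,xs=np.where(dark);print(xs.min(),xs.max(),ys.min(),ys.max())
sub=g[145:205,240:290];
for r in range(156,202,2): print(r,g[r,246:286:2].tolist())
E
```

```text
bar (array([ 0.4473, -0.317 ]), array([ 0.4466, -0.3166]), np.float64(152.40552866875592), np.float64(0.0501), np.float64(0.0158), 949) ((0.44793424010276794, -0.3176037073135376), (0.015778038650751114, 0.05010233446955681), 62.11398696899414)
man top ((0.6386064291000366, -0.037644464522600174), 0.01828364096581936) 771 0.13830122555361035
245 277 166 196
156 [123, 121, 125, 81, 62, 81, 80, 99, 99, 98, 102, 99, 92, 71, 60, 218, 215, 215, 215, 214]
158 [126, 129, 100, 71, 101, 102, 95, 95, 96, 102, 97, 96, 96, 151, 101, 106, 223, 217, 217, 218]
160 [128, 137, 63, 98, 42, 90, 95, 94, 97, 98, 99, 97, 97, 76, 95, 81, 208, 216, 215, 215]
162 [128, 106, 92, 95, 95, 90, 94, 98, 94, 95, 96, 99, 86, 96, 96, 135, 157, 224, 216, 218]
164 [134, 98, 41, 98, 93, 93, 92, 93, 98, 92, 92, 92, 93, 90, 100, 92, 105, 214, 219, 215]
166 [128, 92, 98, 92, 103, 128, 131, 128, 127, 128, 120, 128, 131, 132, 90, 95, 93, 151, 222, 217]
168 [122, 98, 93, 97, 102, 125, 124, 131, 131, 129, 128, 132, 124, 124, 83, 92, 89, 73, 218, 210]
170 [110, 93, 119, 132, 130, 128, 130, 3, 3, 0, 6, 79, 128, 124, 242, 231, 17
[... 803 characters left out ...]
199, 167, 169, 171, 173, 110, 90, 99, 96, 75, 206, 205, 230, 230, 218, 213, 210, 209]
190 [207, 208, 207, 209, 211, 210, 216, 118, 97, 94, 95, 78, 215, 209, 210, 207, 211, 212, 214, 212]
192 [205, 207, 211, 211, 208, 210, 218, 121, 96, 96, 92, 74, 221, 212, 213, 213, 214, 214, 215, 216]
194 [207, 208, 207, 200, 201, 201, 206, 117, 91, 96, 96, 80, 210, 202, 205, 203, 207, 207, 209, 211]
196 [206, 205, 208, 207, 207, 208, 213, 130, 98, 93, 105, 93, 208, 210, 209, 211, 211, 211, 211, 212]
198 [207, 205, 206, 208, 207, 205, 203, 213, 214, 216, 205, 214, 211, 209, 205, 207, 206, 209, 207, 206]
200 [210, 210, 210, 212, 212, 206, 207, 210, 205, 209, 202, 208, 209, 208, 211, 211, 211, 211, 213, 211]
```

```bash
python3 - <<'E'
from meas import *
v,u=np.mgrid[:384,:512]
s,c=pickle.load(open("w_man.pkl","rb"))
M=at_z(c,264.,183.7,.138); Rt=rot(s["ee_rot"]); print("man",M.round(4),"in tool",Rt.inv().apply(M-s["tool_pos"]).round(4))
print("marks mid est (.6390,-.0380) vs man")
s,c=pickle.load(open("w_hub.pkl","rb")); W=cloud(c); h=hsv(c); org=(h[...,0]>5)&(h[...,0]<24)&(h[...,1]>120)
near=np.hypot(W[...,0]-.447,W[...,1]+.317)<.045
m=org&near&(W[...,2]>.079)&(W[...,2]<.089); p=W[m]
t=rot(s["ee_rot"]).inv().apply(p-s["tool_pos"]); print("tool y",np.percentile(t[:,1],[0,1,5,50,95,99,100]).round(4),"z",np.percentile(t[:,2],[0,1,2,5,50,95,98,99,100]).round(4))
ys,xs=np.where(m);print(xs.min(),xs.max(),ys.min(),ys.max())
g=h[...,2]; 
cc=int(xs.mean());print("col",cc)
for r in range(140,214,2):print(r,g[r,cc-2:cc+3].tolist(),h[r,cc,0],W[r,cc].round(4).tolist())
s,c=pickle.load(open("w_core.pkl","rb")); W=cloud(c)
m=(W[...,2]>.060)&(W[...,2]<.069)&(np.hypot(W[...,0]-.485,W[...,1]-.2655)<.035); p=W[m]
C,r=cv2.minEnclosingCircle(p[:,:2].astype(np.float32)); print("core",C,r,p.mean(0),len(p),"bbox mid",(p.max(0)+p.min(0))[:2]/2,np.ptp(p,0))
E
```

```text
man [ 0.6394 -0.0381  0.138 ] in tool [0.1419 0.0029 0.0008]
marks mid est (.6390,-.0380) vs man
tool y [-0.0076 -0.0068 -0.006   0.0012  0.0079  0.0085  0.0086] z [-0.0239 -0.0236 -0.0231 -0.0217 -0.0009  0.0221  0.0233  0.0242  0.0261]
252 270 156 210
col 261
140 [90, 96, 90, 91, 82] 60 [0.4189, -0.302, 0.0348]
142 [96, 92, 93, 92, 84] 60 [0.4206, -0.3029, 0.0356]
144 [88, 90, 92, 87, 86] 105 [0.4223, -0.3039, 0.0359]
146 [97, 92, 97, 96, 94] 13 [0.424, -0.3048, 0.0366]
148 [172, 166, 170, 167, 169] 14 [0.425, -0.3054, 0.0421]
150 [119, 122, 120, 118, 115] 13 [0.426, -0.3059, 0.0482]
152 [127, 127, 123, 126, 130] 13 [0.4259, -0.3059, 0.0602]
154 [123, 129, 130, 127, 128] 12 [0.426, -0.3059, 0.0708]
156 [128, 128, 127, 124, 126] 13 [0.4258, -0.3058, 0.0822]
158 [160, 158, 159, 160, 160] 13 [0.427, -0.3065, 0.0845]
160 [162, 161, 165, 163, 166] 13 [0.4286, -0.3074, 0.0839]
162 [162, 164, 160, 162, 162] 13 [0.4302, -0.3082, 0.0841]
164 [160, 160, 160, 158, 165] 13 [0.4315, -0.3089, 0.0854]
166 [197, 150, 165, 158, 158] 13 [0.4334, -0.31, 0.0831]
168 [246, 248, 250, 196, 154] 16 [0.434
[... 785 characters left out ...]
96 [240, 239, 239, 239, 239] 16 [0.4571, -0.3229, 0.0848]
198 [240, 240, 240, 240, 239] 16 [0.459, -0.3239, 0.0839]
200 [239, 241, 240, 240, 240] 16 [0.4605, -0.3247, 0.0846]
202 [239, 239, 240, 240, 241] 16 [0.4618, -0.3254, 0.0857]
204 [239, 240, 240, 239, 240] 16 [0.4638, -0.3265, 0.0845]
206 [239, 240, 239, 239, 237] 16 [0.4656, -0.3275, 0.0841]
208 [243, 242, 242, 242, 242] 16 [0.4672, -0.3284, 0.0843]
210 [186, 183, 183, 185, 187] 14 [0.4697, -0.3297, 0.082]
212 [163, 168, 171, 177, 132] 66 [0.487, -0.3391, 0.0351]
core (0.4854620695114136, 0.26668643951416016) 0.02515461854636669 [0.48522968 0.26665258 0.06389891] 749 bbox mid [0.48542983 0.26663395] [0.04985047 0.04884305 0.00658908]
```

Measured positions:

| Item | Value |
|---|---|
| Core centre | (0.4855, 0.2666) |
| Core radius | 25.2 mm |
| Socket centre | (0.6394, -0.0381) |
| Socket yaw | 45° |
| Bar centre | (0.4475, -0.3176) |
| Bar yaw | 152° |

Next I pick the core.

```bash
cat >> h.py <<'E'
def st(tag=""):
    s=read_state(); print(tag,"t%.2f"%s["time"],np.round(s["tool_pos"],4),"F",np.round(s["ft_force"],1),"T",np.round(s["ft_torque"],2),"gap %.3f"%s["finger_gap"]); return s
E
python3 - <<'E'
from meas import *
s=st(); off=np.array([.485,.2655])-np.array(s["tool_pos"])[:2]; print(off)
xy=np.array([.4855,.2666])+off
ctrl.move_straight([*xy,.09],feed=.2); st("above")
ctrl.move_straight([*xy,.05],feed=.1); st("down")
gripper_to(0.0); st("grip")
ctrl.move_straight([*xy,.10],feed=.15); ctrl.hold(.2); s=st("lift")
c=imaging.read_camera("wrist"); pickle.dump((s,c),open("w_core2.pkl","wb")); save(c,"w_core2.png",s=1.5)
E
```

```text
t4.98 [0.4855 0.2649 0.205 ] F [-1.2 -0.2  0.7] T [0.03 0.05 0.03] gap 0.999
[-0.0004793   0.00055489]
above t5.71 [0.4857 0.2673 0.0911] F [ 0.8 -0.6  0.6] T [-0.   -0.02 -0.02] gap 1.000
down t6.26 [0.4854 0.2673 0.0506] F [-0.4 -0.9  0.2] T [-0.01  0.01 -0.02] gap 0.998
grip t6.69 [0.4855 0.2673 0.0509] F [-1.   1.3  5.5] T [-0.03  0.15  0.  ] gap 0.569
lift t7.38 [0.4845 0.267  0.0989] F [ 0.3  0.4 -0.6] T [-0.04 -0.02  0.03] gap 0.569
```

View pics/w_core2.png

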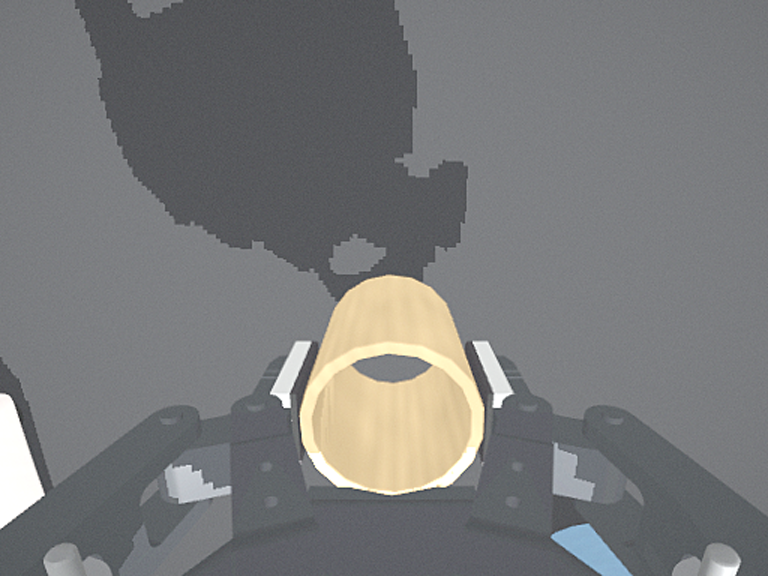

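The core is upright and held across its middle, with its rim centred at about (392,420). I'll check its offset in the tool frame, then carry it to the mandrel.

```bash
python3 - <<'E'
from meas import *
s,c=pickle.load(open("w_core2.pkl","rb")); W=cloud(c); t=rot(s["ee_rot"]).inv().apply((W-s["tool_pos"]).reshape(-1,3)).reshape(W.shape)
h=hsv(c); 
m=(h[...,0]>8)&(h[...,0]<28)&(h[...,1]>60)&(np.hypot(t[...,1],t[...,2])<.035)
print("x range",np.nanpercentile(t[m][:,0],[1,5,50,95,99]).round(4))
x0=np.nanpercentile(t[m][:,0],2); r=m&(t[...,0]<x0+.003); p=t[r][:,1:].astype(np.float32)
print(len(p),cv2.minEnclosingCircle(p),(p.max(0)+p.min(0))/2,np.ptp(p,0))
E
```

```text
x range [-0.0139 -0.0128  0.0064  0.0435  0.0487]
1483 ((0.00045386666897684336, -0.00020722454064525664), 0.025267282500863075) [ 0.00049456 -0.00155224] [0.04935411 0.04700055]
```

```bash
python3 - <<'E'
from meas import *
M=np.array([.6391,-.0384]); q=down(np.radians(60))
ctrl.move_straight([.4855,.2670,.2],feed=.25)
ctrl.move_pose([*M,.205],q); ctrl.hold(.25); s=st("over")
s2=read_state(); tp=(np.array(s["tool_pos"])+s2["tool_pos"])[:2]/2; off=M-tp; print(off)
c=M+off
ctrl.move_straight([*c,.195],feed=.15,orientation=q); ctrl.hold(.1); st("pre")
for z in(.178,.16,.14,.125):
    ctrl.move_straight([*c,z],feed=.08,orientation=q); s=st(str(z))
    if np.linalg.norm(s["ft_force"])>12: print("STOP");break
c=imaging.read_camera("side"); save(c,"s1.png",(240,130,400,270),4)
E
```

```text
over t9.52 [ 0.639  -0.0375  0.2052] F [-0.4 -0.1 -0.1] T [ 0.03 -0.   -0.02] gap 0.568
[ 5.27677031e-05 -9.07445540e-04]
pre t9.87 [ 0.6392 -0.0392  0.1952] F [-0.4  0.3 -1.1] T [ 0.01  0.01 -0.05] gap 0.573
0.178 t10.22 [ 0.639  -0.0393  0.1776] F [ 0.6 -0.6 -1.1] T [-0.06  0.   -0.  ] gap 0.566
0.16 t10.60 [ 0.639  -0.0393  0.1596] F [-0.2 -0.4 -0.2] T [-0.06 -0.05  0.01] gap 0.573
0.14 t11.00 [ 0.639  -0.0393  0.1396] F [ 0.4 -0.6 -0.4] T [ 0.02 -0.01 -0.04] gap 0.570
0.125 t11.33 [ 0.639  -0.0392  0.1245] F [-0.7  0.5 -0.3] T [-0.   -0.04 -0.04] gap 0.568
```

View pics/s1.png

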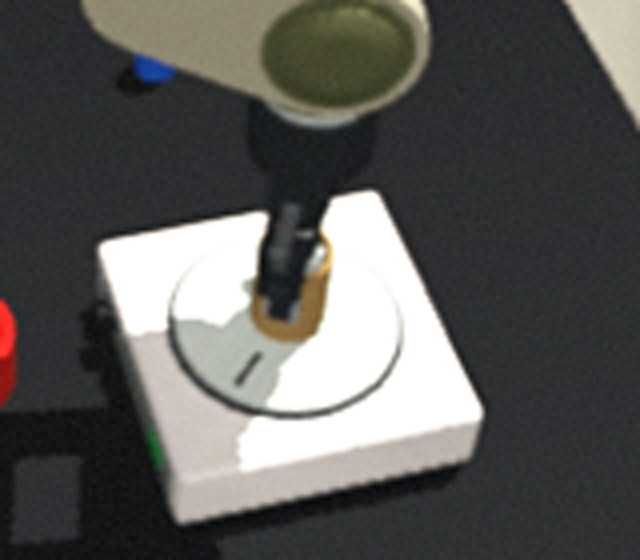

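The core is over the mandrel with no side force. I'll lower it until it touches, then release.

```bash
python3 - <<'E'
from meas import *
q=down(np.radians(60)); xy=[.6391,-.0388]
for z in(.1215,.1195,.1185,.1175,.1165):
    ctrl.move_straight([*xy,z],feed=.04,orientation=q); s=st(str(z))
    if s["ft_force"][2]>4: print("contact");break
gripper_to(1.0); st("open")
ctrl.move_straight([*xy,.17],feed=.12,orientation=q)
ctrl.move_straight([*xy,.28],feed=.3,orientation=down(np.radians(45))); ctrl.hold(.3)
s=st("up"); c=imaging.read_camera("wrist"); pickle.dump((s,c),open("w_man2.pkl","wb")); save(c,"w_man2.png",(170,100,350,235),4)
c=imaging.read_camera("side"); save(c,"s2.png",(240,130,400,270),4)
E
```

```text
0.1215 t11.63 [ 0.6391 -0.0387  0.1214] F [-0.2  0.4 -1.1] T [-0.   -0.02  0.06] gap 0.569
0.1195 t11.88 [ 0.6391 -0.0388  0.1194] F [ 0.3 -1.1 -1.5] T [-0.01 -0.03  0.02] gap 0.571
0.1185 t12.13 [ 0.6393 -0.0389  0.1189] F [-0.7 -0.4  3.5] T [0.05 0.11 0.03] gap 0.571
0.1175 t12.38 [ 0.6393 -0.0388  0.1189] F [-3.9 -0.  10.4] T [ 0.01  0.63 -0.02] gap 0.571
contact
open t12.84 [ 0.6391 -0.0388  0.1173] F [0.5 0.5 0.1] T [-0.01  0.04  0.02] gap 0.999
up t14.25 [ 0.6389 -0.0388  0.2789] F [ 0.8  0.1 -0.6] T [-0.01  0.02 -0.03] gap 0.996
```

View pics/w_man2.png

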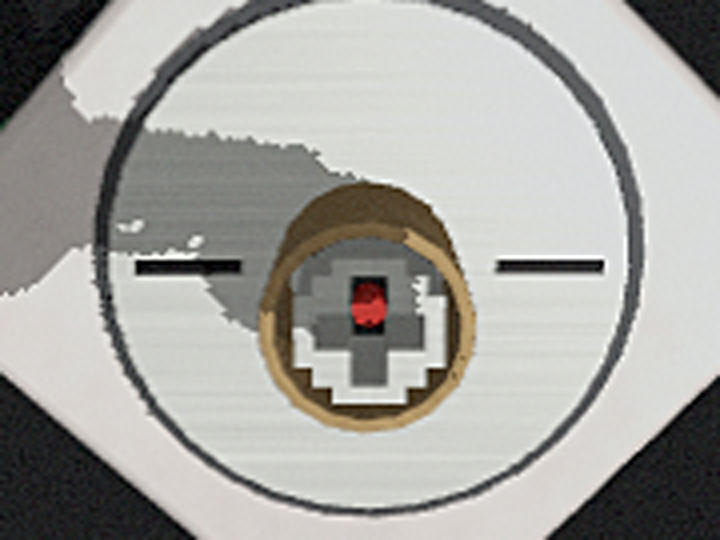

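View pics/s2.png

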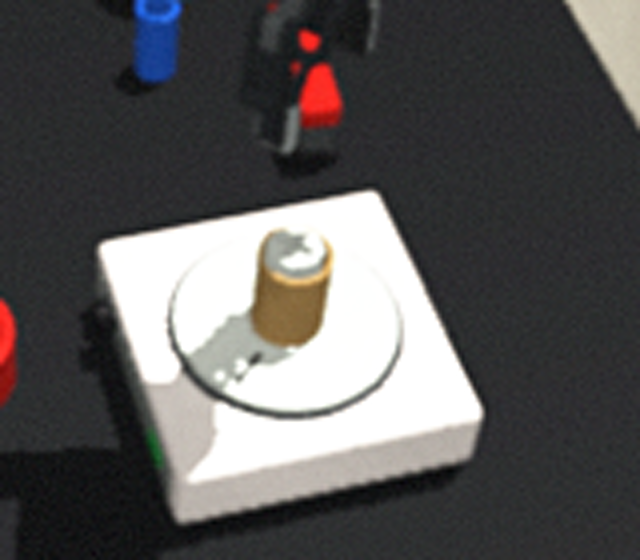

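The core stands on the turntable around the mandrel, with the mandrel top showing above it and the cross at about (369,332) in the crop. The marks are level, so the socket yaw is still 45°. Next I pick the hub.

```bash
python3 - <<'E'
from meas import *
s,c=pickle.load(open("w_man2.pkl","rb")); M=at_z(c,261.85,182.4,.138); print("man",M.round(4),"in tool",rot(s["ee_rot"]).inv().apply(M-s["tool_pos"]).round(4), "tool yaw",np.degrees(np.arctan2(*rot(s["ee_rot"]).apply([0,1,0])[1::-1])))
xy=[.4475,-.3176]; q=down(np.radians(62))
ctrl.move_pose([*xy,.225],q); ctrl.move_straight([*xy,.22],feed=.1,orientation=q);ctrl.hold(.2)
s=st("hub"); c=imaging.read_camera("wrist"); pickle.dump((s,c),open("w_hub2.pkl","wb"))
W=cloud(c); h=hsv(c); org=(h[...,0]>5)&(h[...,0]<24)&(h[...,1]>120)
t=rot(s["ee_rot"]).inv().apply((W-s["tool_pos"]).reshape(-1,3)).reshape(W.shape)
m=org&(np.hypot(t[...,1],t[...,2])<.04)&(W[...,2]>.079)&(W[...,2]<.089)
p=t[m]; print("y",np.percentile(p[:,1],[0,1,50,99,100]).round(4),"z",np.percentile(p[:,2],[0,1,50,99,100]).round(4))
print(cv2.minAreaRect(p[:,1:].astype(np.float32)))
m2=org&(np.hypot(t[...,1],t[...,2])<.04)&(W[...,2]>.038)&(W[...,2]<.045);print("flange",cv2.minEnclosingCircle(t[m2][:,1:].astype(np.float32)))
E
```

```text
man [ 0.6389 -0.0376  0.138 ] in tool [ 0.1409  0.001  -0.0007] tool yaw 45.00472068882118
hub t16.09 [ 0.4477 -0.3175  0.2201] F [0.1 0.  0.1] T [-0.02  0.02  0.03] gap 1.001
y [-0.0077 -0.0076  0.0003  0.008   0.0081] z [-0.025  -0.0246 -0.0022  0.0235  0.0249]
((0.00022300053387880325, -4.759244620800018e-05), (0.01564970053732395, 0.04987028241157532), 0.380997896194458)
flange ((0.00032509115408174694, 0.00017568170733284205), 0.027150604873895645)
```

The hub is centred under the tool to within 0.3 mm, and the flange radius fits at 27.15 mm. I'll grasp it.

```bash
python3 - <<'E'
from meas import *
xy=[.4475,-.3176]; q=down(np.radians(62))
ctrl.move_straight([*xy,.10],feed=.2,orientation=q)
ctrl.move_straight([*xy,.074],feed=.08,orientation=q); st("down")
gripper_to(0.0); st("grip")
ctrl.move_straight([*xy,.13],feed=.1,orientation=q); 
ctrl.move_straight([*xy,.225],feed=.25,orientation=q); ctrl.hold(.2); s=st("lift")
c=imaging.read_camera("wrist"); pickle.dump((s,c),open("w_hub3.pkl","wb")); save(c,"w_hub3.png",s=1.5)
c=imaging.read_camera("side"); save(c,"s3.png",(170,230,330,370),4)
W=cloud(pickle.load(open("w_hub3.pkl","rb"))[1]); c=pickle.load(open("w_hub3.pkl","rb"))[1]; h=hsv(c); org=(h[...,0]>5)&(h[...,0]<24)&(h[...,1]>120)
t=rot(s["ee_rot"]).inv().apply((W-s["tool_pos"]).reshape(-1,3)).reshape(W.shape)
m=org&(np.hypot(t[...,1],t[...,2])<.04)&(t[...,0]<.07)
x0=np.nanpercentile(t[m][:,0],5);print(m.sum(),np.nanpercentile(t[m][:,0],[1,5,20,50,80,99]).round(4))
p=t[m&(t[...,0]<x0+.006)];print(cv2.minAreaRect(p[:,1:].astype(np.float32)),"z",np.percentile(p[:,2],[0,1,50,99,100]).round(4))
E
```

```text
down t17.37 [ 0.4476 -0.3177  0.0742] F [ 0.8 -0.   0.4] T [-0.01 -0.   -0.05] gap 1.000
grip t18.01 [ 0.4476 -0.3177  0.0742] F [-0.8 -0.6  2.7] T [0.07 0.04 0.  ] gap 0.185
lift t19.45 [ 0.4472 -0.3173  0.2236] F [-1.   0.5 -0.8] T [0.04 0.01 0.03] gap 0.175
7175 [-0.0113 -0.0108 -0.0102 -0.0087  0.0317  0.0355]
((0.0057266755029559135, -0.0057552270591259), (0.048581723123788834, 0.05406925827264786), 54.3445930480957) z [-0.025  -0.0247 -0.0043  0.023   0.0244]
```

View pics/w_hub3.png

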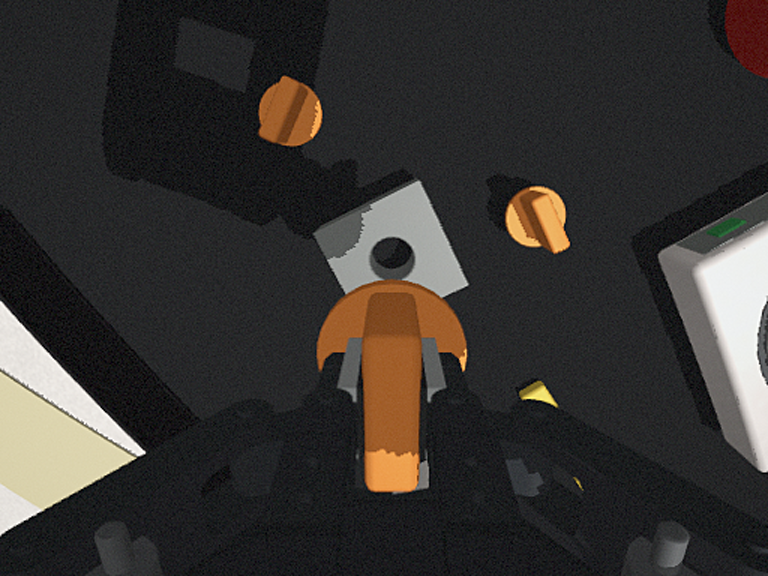

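View pics/s3.png

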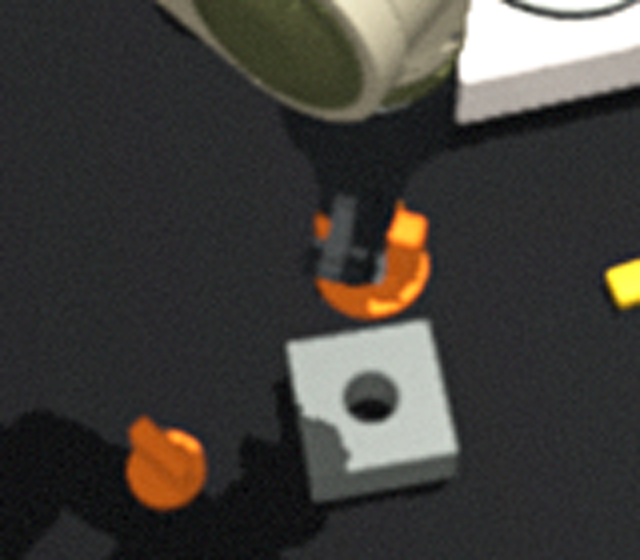

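The hub is held by its bar, in line with the jaws (bar centre about -0.3 mm along the tool's z), and the stand's hole is empty. I'll align at 45° and insert while watching the force.

```bash
python3 - <<'E'
from meas import *
M=[.6390,-.0381]; q=down(np.radians(45))
ctrl.move_straight([.4475,-.3176,.26],feed=.25)
ctrl.move_pose([*M,.26],q)
ctrl.move_straight([*M,.222],feed=.15,orientation=q); ctrl.hold(.2); st("over")
for z in(.212,.207,.204,.201,.198,.195,.192):
    ctrl.move_straight([*M,z],feed=.05,orientation=q); s=st(str(z))
    if s["ft_force"][2]>10: print("STOP");break
c=imaging.read_camera("side"); save(c,"s4.png",(240,130,400,270),4)
E
```

```text
over t21.73 [ 0.6393 -0.0383  0.2233] F [ 0.3 -0.5 -0.7] T [-0.01  0.02  0.02] gap 0.178
0.212 t22.07 [ 0.6389 -0.038   0.2115] F [-0.7 -0.9 -0.9] T [-0.03  0.02 -0.04] gap 0.176
0.207 t22.32 [ 0.6389 -0.0381  0.2066] F [-0.3  0.6 -0.2] T [ 0.03 -0.01 -0.02] gap 0.181
0.204 t22.57 [ 0.6389 -0.0381  0.2038] F [-0.   0.1 -1.5] T [-0.07 -0.01 -0.02] gap 0.177
0.201 t22.82 [ 0.6389 -0.0381  0.2008] F [-0.4 -0.6 -1.1] T [ 0.01  0.04 -0.01] gap 0.180
0.198 t23.07 [ 0.6389 -0.0381  0.1978] F [ 0.6  0.4 -0.8] T [-0.02  0.01  0.05] gap 0.180
0.195 t23.32 [ 0.6389 -0.0381  0.1947] F [ 0.6  0.3 -1.4] T [-0.03 -0.04 -0.01] gap 0.180
0.192 t23.57 [ 0.6389 -0.0381  0.1918] F [0.3 0.8 0.3] T [ 0.03  0.01 -0.05] gap 0.179
```

View pics/s4.png

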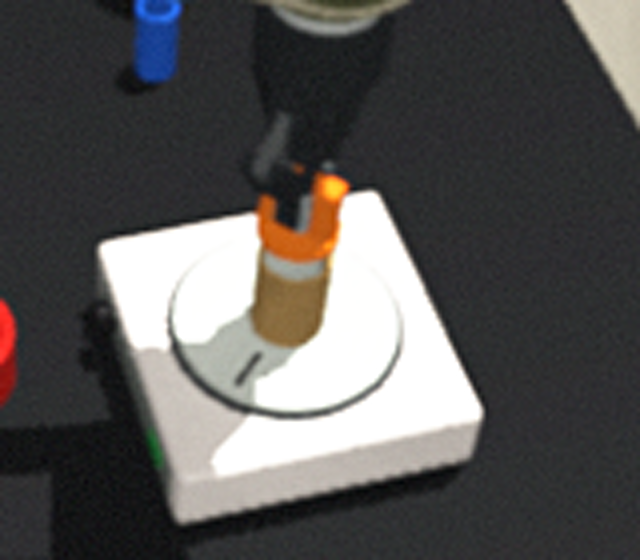

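The stem is in the socket with no contact force. I'll press it home against the pin, expecting 5 to 10 N and then a hard stop near TCP z = 0.176.

```bash
python3 - <<'E'
from meas import *
M=[.6390,-.0381]; q=down(np.radians(45))
for z in(.188,.185,.182,.179,.177,.176,.175,.174,.173,.172,.171):
    ctrl.move_straight([*M,z],feed=.04,orientation=q); ctrl.hold(.1); s=st(str(z))
    if s["ft_force"][2]>20: print("STOP");break
ctrl.hold(.3); s=st("end")
c=imaging.read_camera("side"); save(c,"s5.png",(240,130,400,270),4)
c=imaging.read_camera("wrist"); pickle.dump((s,c),open("w_end.pkl","wb")); save(c,"w_end.png",s=1.5)
E
```

```text
0.188 t23.98 [ 0.639  -0.0381  0.188 ] F [-0.8  0.6 -1. ] T [ 0.01  0.03 -0.02] gap 0.176
0.185 t24.32 [ 0.6393 -0.0382  0.1857] F [ 1.  -0.3  4.1] T [-0.01 -0.13 -0.01] gap 0.181
0.182 t24.68 [ 0.6393 -0.0382  0.1826] F [0.5 0.1 6. ] T [-0.04 -0.15 -0.04] gap 0.187
0.179 t25.02 [ 0.6393 -0.0382  0.1798] F [0.5 0.  6.7] T [-0.03 -0.05  0.  ] gap 0.179
0.177 t25.38 [ 0.6393 -0.0382  0.178 ] F [ 0.8 -0.5  7.8] T [-0.01  0.02  0.01] gap 0.186
0.176 t25.73 [ 0.6393 -0.0382  0.1771] F [-0.4  0.1  8.2] T [-0.01  0.02  0.03] gap 0.179
0.175 t26.07 [ 0.6394 -0.0382  0.1762] F [-0.5  0.1  8.7] T [0.01 0.08 0.02] gap 0.181
0.174 t26.43 [ 0.6394 -0.0382  0.1762] F [-3.6  0.6 14.6] T [ 0.15  0.62 -0.01] gap 0.183
0.173 t26.77 [ 0.6394 -0.0382  0.1762] F [-4.7  0.8 22.1] T [0.21 1.09 0.01] gap 0.181
STOP
end t27.07 [ 0.6394 -0.0382  0.1761] F [-4.9  1.  20.9] T [0.17 1.06 0.02] gap 0.183
```

View pics/s5.png

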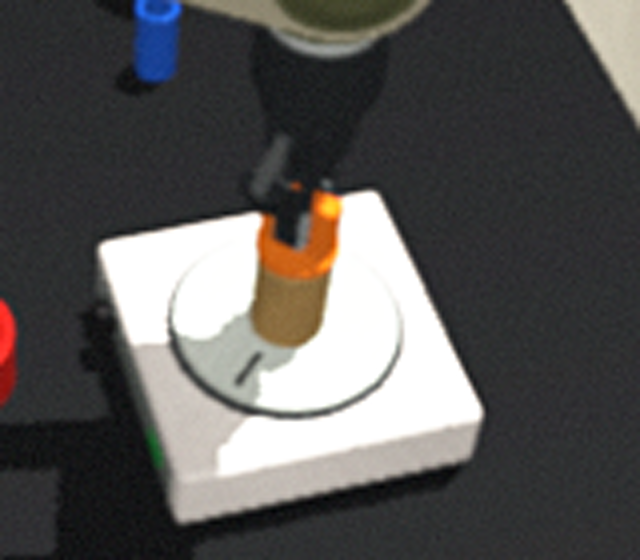

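View pics/w_end.png

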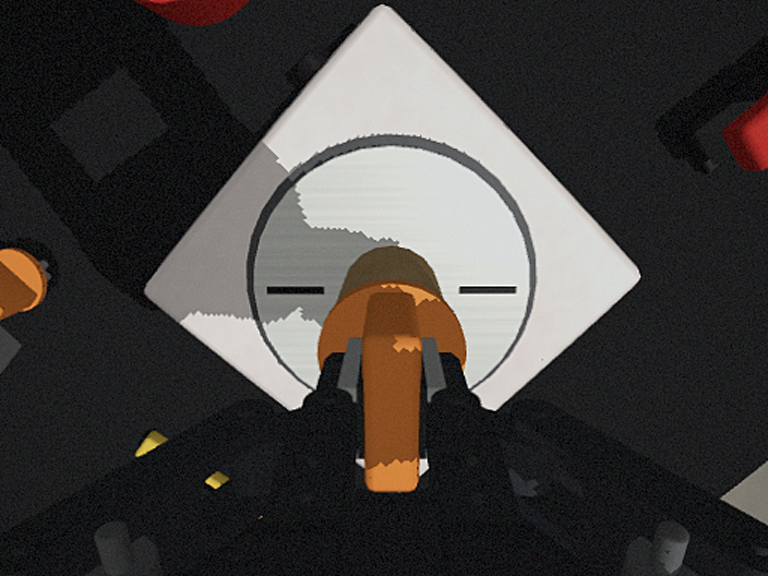

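The hub stopped hard at TCP z = 0.1761, where 0.176 was expected. The force followed the spring (about 5 to 9 N) and then rose steeply to 21 N. The pictures show the flange on the mandrel, the core on the turntable and the marks unmoved, so I'm handing in.

```bash
python3 - <<'E'
from h import *
c=imaging.read_camera("top"); save(c,"top_end.png",s=1.5)
st("before"); ctrl.sign_off(); st("after")
E
```

```text
before t27.23 [ 0.6394 -0.0382  0.1762] F [-5.2  0.9 21.3] T [ 0.22  1.1  -0.01] gap 0.181
the job is handed in; nothing more can be done
the job is handed in; nothing more can be done
```

View pics/top_end.png

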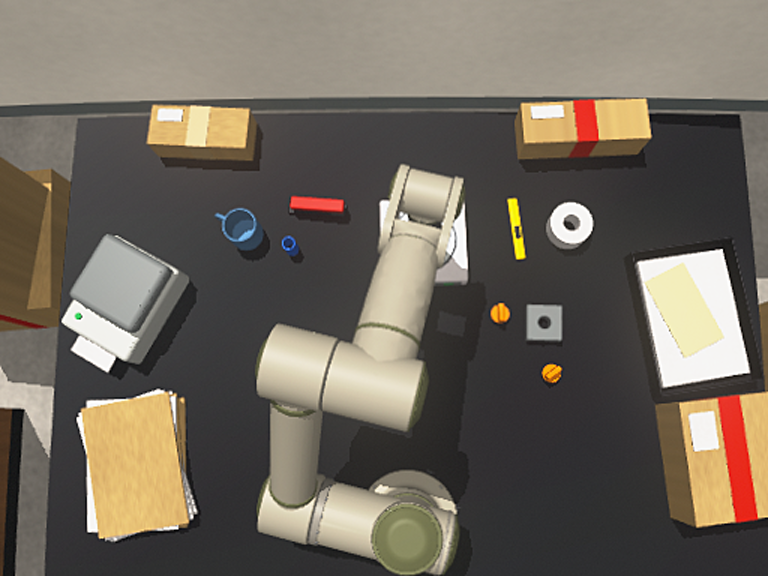

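The job is done and handed in at about 27 s. The core was slipped over the mandrel and released on the turntable. The largest hub was then taken from the stand by its bar, turned to the socket's 45° and pressed home, and the arm is still gripping it and pushing.

- **Fit:** the hub stopped hard at TCP z = 0.1762 (0.176 expected). The wrist force is 21 N upward, about 10 N more than the spring pin needs.
- **Pictures:** they show the flange down on the mandrel and the core upright below it. In the top view the small hubs (500,313 and 552,373), mug, blue tube, stapler, knife and label roll look unmoved.
- **Not checked:** the arm hides the tape roll in the last top view, though I passed nothing low near it. I also had no direct reading of the pin's travel.
- **Disagreement:** two wrist-camera measurements of the socket differed by about 0.7 mm. I used roughly their mean, and the stem went in without side force.

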